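# Stop the pasta machine, snap its lid on, reset the stop

### The job

Make the pasta machine ready to run: first push its red mushroom stop button down until it latches, so that the mixer cannot start. Then take the blue lid that lies on its side, set it upright, fit it into the hopper and push it down until the spring catches click over it and it sits flat on the rim. Last, turn the red button clockwise to reset it, so that it pops up, and leave the other kitchen things where they stand.

Things in the scene. Friction and masses are not known exactly. Their poses are not given: they have to be found in the camera images.
- machine: the pasta machine, a low aluminium bench machine that stands firmly, 176 mm deep (x), 280 mm wide (y), flat deck 100 mm up. Origin: centre of its underside, z up, own -x its front (nozzle sticks out 32 mm there). On the deck stand the steel hopper at own (0, +62 mm) and the red stop button at own (0, -88 mm).
- hopper_rim (a point): middle of the hopper's open top, level with its rim, 155 mm above the worktop; axes as the machine's. The hopper is 130 mm (x) by 112 mm (y) outside, 118 by 100 mm inside, 55 mm deep, walls 6 mm. The lid belongs here: lid origin at this point, lid x along this x, either way round (not crosswise).
- catch_nose (a point): nose of the front spring catch, 8 mm above the rim, 67 mm in front of its middle; a like one stands at the back. Steel strips 26 mm wide with a black top, up to 24 mm above the rim and 21 mm out from the hopper's wall. The noses give way outwards when the lid is pressed down between them (about 8 to 20 N in all), then snap over the flange's edge and hold it down.
- lid: the hopper's loose blue lid, 0.2 to 0.35 kg. Origin: centre of the flange's underside, which comes to rest on the rim; z out of its top along the feed tube, x the long side. Flange 132 (x) by 112 mm (y), z 0 to 8 mm; below it a hollow plug for the hopper, 112 by 94 mm (3 mm clearance all round), z -16 to 0. Upright on the worktop it stands on the plug, origin 16 mm up.
- feed_tube (a point): point on the axis of the lid's upright oblong feed tube, 68 mm above the lid's origin (own z), axes as the lid's. The tube is open at the top, 92 mm (x) by 54 mm (y) outside, walls 4 mm, own z 8 to 88 mm; take it across its 54 mm.
- lid_edge (a point): middle of the flange's top edge at own x +66 mm. At the start the lid lies on this edge and the tube's end: lid x points down, lid z sideways and dipping 14 degrees below level, lid y level; origin 66 mm up. Taken by the tube with the hand leaning 45 degrees over the tube's end, then turned 90 degrees, it leans 14 degrees on its plug's edge; let go, it drops upright, to be taken again from above.
- button_top (a point): centre of the top of the red mushroom button, 147 mm above the worktop when up, 137 mm when latched down; z up. Its head is round, 56 mm across, 23 mm high, ribbed at the edge, on a 24 mm stem. Below it a flat yellow plate, 84 mm square, lies on the deck (100 mm up), with a black collar 42 mm across, 8 mm high.
- stop_stem (a joint): how far the mushroom is pressed, in m: 0 up, 0.010 fully down. A spring of about 11 N holds it up; pushed beyond about 7 mm it snaps down and stays latched.
- stop_turn (a joint): turn of the mushroom's head, in rad, clockwise seen from above; 0 at rest, at most 1.3. When latched down, turning it clockwise lifts it out of its latch: beyond about 0.8 rad, with a light torque (under 0.3 N m), it pops up as soon as the hand does not hold it down; let go, the head springs back to 0.
- mixing_bowl: cream plastic mixing bowl, 203 mm across, 132 mm high, to be left alone; origin at the centre of its underside
- flour_canister: cream stoneware canister with lid, 96 mm across, 142 mm high, to be left alone; origin at the centre of its underside
- salt_carton: upright red and white carton, 44 x 84 x 129 mm, to be left alone; origin at the centre of its underside
- butter_tub: white and green butter tub, 96 x 137 x 53 mm, to be left alone; origin at the centre of its underside
- tea_tin: round tin with a gold lid, 129 mm across, 135 mm high, to be left alone; origin at the centre of its underside

How it is judged:
On the way, in this order (a step that is already met when the one before it is completed fails the run):
1. the red stop button is pressed and latched down, while the lid is still off the machine (value of joint stop_stem above 0.0085 m and contact force between stop_stem and anything else below 1 N and horizontal distance between lid and hopper_rim above 0.15 m), for 0.2 s.
2. with the button still down, the lid is snapped onto the hopper, flat on its rim (value of joint stop_stem above 0.0085 m and z of lid in the frame of hopper_rim between -0.003 and 0.003 m and horizontal distance between lid and hopper_rim below 0.006 m and angle between lid's own z axis and vertical below 0.04 rad), for 0.3 s.
At the end, for the whole second after the job is handed in: the stop button is up again (pressed less than 1.5 mm) and its head has sprung back (under 0.15 rad), the lid sits flat on the hopper: its origin within 3 mm of the rim's height and 6 mm sideways of the rim's middle, tilted less than 0.04 rad, at rest (value of joint stop_stem below 0.0015 m and value of joint stop_turn below 0.15 rad and z of lid in the frame of hopper_rim between -0.003 and 0.003 m and horizontal distance between lid and hopper_rim below 0.006 m and angle between lid's own z axis and vertical below 0.04 rad and linear speed of lid below 0.02 m/s); the robot touches nothing.
It fails at once if another kitchen thing is shifted by more than 4 cm or tipped (distance of any of mixing_bowl, flour_canister, salt_carton, butter_tub, tea_tin from where it was at the start of the episode above 0.04 m or angle between any of mixing_bowl, flour_canister, salt_carton, butter_tub, tea_tin's own z axis and vertical above 0.3 rad).
It also fails if it takes over 72 s, if anything falls off the work surface, if the arm or the gripper's body presses on something with over 40 N, if the wrist force passes 120 N, or if a joint passes its speed limit or range.

### The arm

A 6-joint arm with a two-finger parallel gripper is mounted at the origin on a cart in front of the work surface, level with it; the furniture and walls round the work are solid. World frame = base frame: x ahead of the robot, y to its left, z up, the work surface at z = 0. Lengths are in m, angles in rad, forces in N, time in s.
With the tool pointing down it reaches from about 0.35 to 0.875 m from the base axis. Payload 4.2 kg.
Tool frame: the origin (TCP) lies at the very end of the fingers, on their centre line; the grasp point (between the pads) lies 19 mm behind it; z points along the fingers, y is the line along which they close (so a half turn about z gives the same grasp; the last joint's range is limited). The gripper opens to 87 mm and grips with 3 to 60 N. Pads are 19 mm wide; open, the fingers measure 117 mm over their backs; the gripper's body (75 mm by 190 mm) begins 51 mm behind the grasp point.
Start: joints at [1.371, 0.385, 0.008, 0, -1.194, -0.259], TCP at [0.277, 0.56, 0.223] pointing down, gripper open.
Joint ranges: [-3.14, 3.14], [-1.21, 2.06], [-1.07, 1.41], [-3.16, 2.05], [-2.99, -0.16], [-3.1, 3.1]. Speed limits (rad/s): [2.79, 2.79, 3.14, 3.14, 3.14, 3.14].

### API

Orientations are given as [roll, pitch, yaw] about the fixed x, y, z axes, in that order (R = Rz(yaw) Ry(pitch) Rx(roll)).
In Python, from rig import env, cams gives the robot as it stands. The module is installed in compiled form; this text tells all that it offers.
- The arm moves only by the shell command python3 -m creep 'ROWS' [OPENING] [FORCE]. ROWS is JSON, a list of rows, each a list of 4 numbers: the shift along the world's x, y, z in m, then the turn about the world's z in rad. In form: [[dx, dy, dz, turn], ...]. A call has 1 to 10 rows; each row shifts and turns the commanded pose from where the row before left it; what a row does not reach is not made up. A row lasts 1/8 s, in which the tool goes at most 62.5 mm and 10.7 degrees, less where a joint would pass 70% of its speed; a pose out of reach is approached as far as the arm can. A call is refused whole if a number of a shift passes 0.0625 or a number of a turn 0.188, either way. A call with a gripper value outside its range is refused whole. OPENING is the finger opening in m, from 0 to 0.087, set as the call begins (- or left out, the last holds). The fingers move at their own pace and stop on an object; FORCE is the grip in N (left out, the last holds). Time passes only in rows, so rows that do not move let the fingers close. It gives the time, the measured TCP pose, the force, the opening and the grip force at its end, in the units of the state.
- env.observe(): the state, without advancing time (a new reading comes with each control period).
- cams.snapshot(name): name is "scene" or "top"; returns (picture, depth): 400x640x3 uint8, red, green, blue; 400x640 float32, m along the optical axis (not along the pixel's ray), 0 where there is no reading.
- cams.camera_params(name): a dict with "K" (3x3 intrinsics, pixels), "dist_coeffs" ([k1, k2, p1, p2, k3] as OpenCV has them; the pictures are not rectified), "R" (3x3) and "t" (3): a world point X has camera coordinates R X + t. Camera axes: x right, y down, z forward; pixel columns grow to the right and rows downward; lengths in m; the calibration is good to about 2 mm. A picture is of the moment at which its call begins. camera_params takes no time and is no camera call.
- env.finish_job(): hands the job in; it is judged then, once.
The state is a dict: "time_s": time; "joint_pos": joint angles; "joint_velocities": joint speeds; "tau": joint torques, N m; "position": TCP position; "tcp_rot": TCP orientation; "wrist_force": force on the tool from outside, world axes, zero at the start; "torque": the same for the moment, N m; "width": finger opening in m; "finger_force": force on a finger pad.
Only numpy, scipy, OpenCV 4.12 (cv2) and the standard library are available. Lean on these libraries where they do the work, as an engineer would, in place of code of your own. Each camera call takes 0.05 s, during which the arm holds its last target. There are 200 camera calls.

## Working session

There is one attempt and no reset: what is moved stays moved. The work goes in short steps, Python scripts to look and compute and a shell command to move; the robot and the scene stay as the last step left them, time stands still between calls to the robot, and variables do not carry over. Pictures are saved under pics/ and viewed, at most 10 in all, crops included, and the job is handed in when it is done.

```bash
mkdir -p pics; cat > h.py <<'E'
import numpy as np, cv2
from rig import env, cams
def snap(n):
    im,d=cams.snapshot(n); return im,d
def ray(n,uv):
    p=cams.camera_params(n); K=np.array(p['K']);R=np.array(p['R']);t=np.array(p['t']).ravel()
    q=cv2.undistortPoints(np.array(uv,float).reshape(-1,1,2),K,np.array(p['dist_coeffs'])).reshape(-1,2)
    return -R.T@t, np.c_[q,np.ones(len(q))]@R
def onplane(n,uv,z):
    c,d=ray(n,uv); return c+d*((z-c[2])/d[:,2])[:,None]
def cloud(n,dep):
    v,u=np.mgrid[0:400,0:640]
    c,d=ray(n,np.c_[u.ravel(),v.ravel()])
    P=(c+d*dep.ravel()[:,None]).reshape(400,640,3); P[dep<=0]=np.nan; return P
E
python3 - <<'E'
from h import *
for n in ('scene','top'):
    im,d=snap(n); np.savez(f'/tmp/{n}.npz',im=im,d=d); cv2.imwrite(f'pics/{n}0.png',im[:,:,::-1])
    c,_=ray(n,[[320,200]]); print(n,c,(d>0).mean())
s=env.observe(); print(s['position'],s['tcp_rot'],s['width'],s['wrist_force'])
E
```

```text
scene [-0.83029716 -0.39171982  1.10168517] 0.99602734375
top [-0.54855297 -0.3354096   1.57552128] 0.99609375
[0.27656443 0.55990075 0.22157186] [ 3.13967140e+00 -1.17485787e-04 -4.58967729e-01] 0.08730101179617697 [ 0.94649834  0.39230113 -0.28056551]
```

View pics/scene0.png

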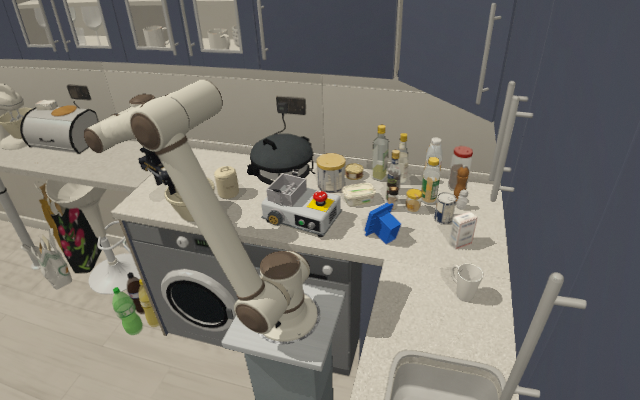

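View pics/top0.png

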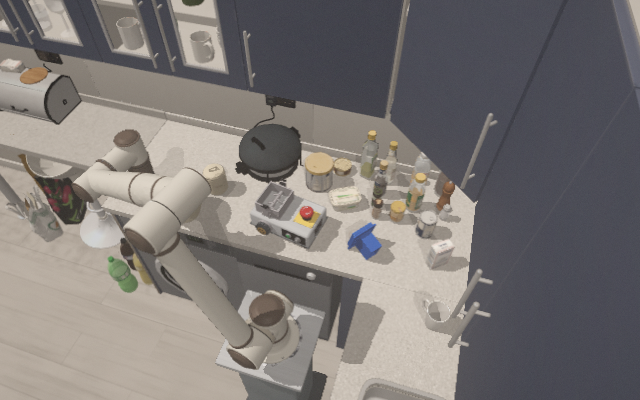

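The scene view shows the machine at about (302,208), its red button at (320,198) and the blue lid at (382,223). The top view shows the button at (307,212) and the lid at (365,240). Next I measure them with colour masks and depth.

```bash
cat > meas.py <<'E'
from h import *
def hsvmask(im,lo,hi):
    return cv2.inRange(cv2.cvtColor(im,cv2.COLOR_RGB2HSV),np.array(lo),np.array(hi))>0
def box(m,r):
    o=np.zeros_like(m);o[r[1]:r[3],r[0]:r[2]]=m[r[1]:r[3],r[0]:r[2]];return o
E
python3 - <<'E'
from meas import *
np.set_printoptions(precision=4,suppress=True)
R={'scene':((305,185,335,210),(355,195,410,250),(255,170,350,235)),'top':((295,200,320,225),(340,220,390,265),(245,180,335,245))}
blue=[];deck=[]
for n in R:
    f=np.load(f'/tmp/{n}.npz');im,d=f['im'],f['d'];P=cloud(n,d);rb,bb,mb=R[n]
    m=box(hsvmask(im,(0,150,90),(8,255,255))|hsvmask(im,(172,150,90),(180,255,255)),rb)
    q=P[m];q=q[~np.isnan(q[:,0])];t=q[q[:,2]>np.percentile(q[:,2],60)]
    print(n,'red',m.sum(),q[:,2].max(),t.mean(0))
    vv,uu=np.nonzero(m);print(' px',uu.min(),uu.max(),vv.min(),vv.max(), 'ray@.14',onplane(n,[[uu.mean(),vv.mean()]],.140))
    y=box(hsvmask(im,(20,150,120),(32,255,255)),mb);q=P[y];print(' yellow',y.sum(),np.nanmean(q,0))
    m=box(hsvmask(im,(100,130,50),(125,255,255)),bb);q=P[m];blue.append(q[~np.isnan(q[:,0])]);print(' blue',m.sum(),np.nanmin(q,0),np.nanmax(q,0))
    o=np.zeros_like(m);o[mb[1]:mb[3],mb[0]:mb[2]]=1
    q=P[o>0]; deck.append(q[(abs(q[:,2]-.1)<.006)]); r=q[(abs(q[:,2]-.155)<.005)]
    for nm,a in(('deck',deck[-1]),('rim',r)):
        b=cv2.minAreaRect((a[:,:2]*1000).astype(np.float32));print(' ',nm,len(a),b)
b=np.vstack(blue); np.save('/tmp/blue.npy',b)
lo=b[b[:,2]<.3]
import sys
for z0 in np.arange(0,.14,.02):
    s=b[(b[:,2]>=z0)&(b[:,2]<z0+.02)]
    if len(s)>3: print('%.2f'%z0,len(s),s[:,:2].min(0),s[:,:2].max(0),s[:,:2].mean(0), cv2.minAreaRect((s[:,:2]*1000).astype(np.float32)))
# upscaled crop for view
for n,c in(('top',(230,170,400,270)),):
    im=np.load(f'/tmp/{n}.npz')['im'][c[1]:c[3],c[0]:c[2],::-1];cv2.imwrite('pics/crop1.png',cv2.resize(im,None,fx=4.5,fy=4.5,interpolation=cv2.INTER_CUBIC))
E
```

```text
scene red 107 0.15156837733864992 [0.4748 0.0191 0.1459]
 px 313 326 191 201 ray@.14 [[0.4698 0.0188 0.14  ]]
 yellow 180 [0.4583 0.033  0.0976]
 blue 894 [ 0.3981 -0.3001 -0.0002] [ 0.5135 -0.1654  0.1314]
  deck 1072 ((529.33447265625, 144.76931762695312), (345.6158447265625, 387.947998046875), 12.049349784851074)
  rim 155 ((491.4512939453125, 120.5705795288086), (211.71250915527344, 161.86155700683594), 80.87957000732422)
top red 67 0.15114759062317717 [0.4759 0.0168 0.1461]
 px 300 312 207 216 ray@.14 [[0.4732 0.0193 0.14  ]]
 yellow 0 [nan nan nan]
 blue 269 [ 0.401  -0.2982  0.0821] [ 0.5133 -0.1851  0.1314]
  deck 1161 ((477.5454406738281, 104.45132446289062), (290.53668212890625, 190.0671844482422), 89.29586029052734)
  rim 134 ((503.3464050292969, 113.70502471923828), (153.33116149902344, 236.9748077392578), 3.2034950256347656)
0.00 89 [ 0.4102 -0.2852] [ 0.4697 -0.1663] [ 0.4416 -0.2427] ((437.75360107421875, -226.56430053710938), (58.6116943359375, 118.46585083007812), 3.4017140865325928)
0.02 117 [ 0.4087 -0.2913] [ 0.4664 -0.1654] [ 0.4397 -0.2267] ((435.5263977050781, 
[... 263 characters left out ...]
.3993 -0.2975] [ 0.4548 -0.1724] [ 0.4314 -0.2284] ((427.27679443359375, -233.01132202148438), (125.96818542480469, 48.378456115722656), 84.34500122070312)
0.08 362 [ 0.3981 -0.3001] [ 0.5119 -0.1764] [ 0.4347 -0.2549] ((439.9510498046875, -243.02642822265625), (100.5772933959961, 104.27937316894531), 39.05608367919922)
0.10 236 [ 0.4163 -0.2784] [ 0.5135 -0.1812] [ 0.4585 -0.2291] ((452.13372802734375, -238.2385711669922), (81.74726867675781, 109.03128051757812), 51.29439926147461)
0.12 135 [ 0.4216 -0.2586] [ 0.5119 -0.1892] [ 0.467  -0.2204] ((469.1895751953125, -220.62887573242188), (24.344139099121094, 103.90171813964844), 54.5526123046875)<stdin>:11: RuntimeWarning: Mean of empty slice
```

View pics/crop1.png

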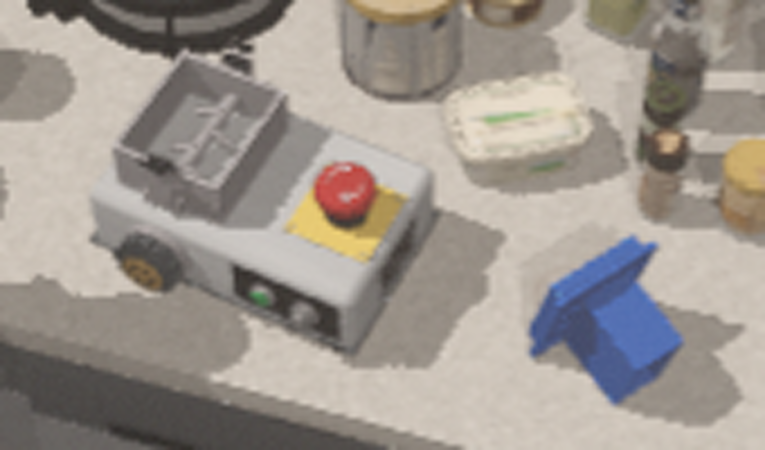

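The crop shows the hopper at (200,130) with its front catch at (160,160), the button at (345,190), and the lid with its tube pointing toward (640,370). Next I fit the machine yaw and the lid axes.

```bash
python3 - <<'E'
from meas import *
np.set_printoptions(precision=4,suppress=True)
B=np.array([.474,.019]);D=[];RM=[]
for n in('scene','top'):
    f=np.load(f'/tmp/{n}.npz');P=cloud(n,f['d']).reshape(-1,3);im=f['im'].reshape(-1,3)
    r=np.linalg.norm(P[:,:2]-B,axis=1); sat=np.ptp(im.astype(int),axis=1)
    k=(r<.23)&(abs(P[:,2]-.1)<.004)&(P[:,1]<.3)&(P[:,1]>-.1);D.append(P[k])
    k=(r>.08)&(r<.235)&(abs(P[:,2]-.157)<.006)&(P[:,1]>.05)&(P[:,0]<.62);RM.append(P[k])
for nm,L in(('deck',D),('rim',RM)):
    for a in L+[np.vstack(L)]:
        print(nm,len(a),a[:,:2].min(0),a[:,:2].max(0),cv2.minAreaRect((a[:,:2]*1000).astype(np.float32)))
b=np.load('/tmp/blue.npy')
print('edge')
e=b[b[:,2]>.124];c=e.mean(0);u,s,vt=np.linalg.svd(e[:,:2]-c[:2]);L=vt[0];n=np.array([L[1],-L[0]]);n*=np.sign(n@[-1,-1]);
print(len(e),c,'ydir',L,'n',n,np.degrees(np.arctan2(n[1],n[0])))
q=(e[:,:2]-c[:2]);print('ext',np.ptp(q@L),np.ptp(q@n)); m=c[:2]+L*((q@L).max()+(q@L).min())/2+n*((q@n).max()+(q@n).min())/2;print('mid',m)
o=m-n*.020;print('origin',o,'grip68',o+n*.066)
# tube upper face
h=(b[:,:2]-o)@n; w=(b[:,:2]-o)@L
k=(abs(b[:,2]-(.066+.0446-(h-.011)*np.tan(np.radians(14))))<.006)&(h>.03);t=b[k]
print('tube top',k.sum(),h[k].min(),h[k].max(),w[k].min(),w[k].max(),cv2.minAreaRect((t[:,:2]*1000).astype(np.float32)))
E
```

```text
deck 816 [ 0.3855 -0.0403] [0.7022 0.2472] ((557.106201171875, 95.21499633789062), (273.98443603515625, 308.9008483886719), 81.24606323242188)
deck 865 [ 0.3861 -0.0411] [0.7036 0.2466] ((556.2167358398438, 88.44847869873047), (272.72216796875, 315.3260498046875), 79.10279083251953)
deck 1681 [ 0.3855 -0.0411] [0.7036 0.2472] ((556.5254516601562, 90.05204010009766), (275.9881591796875, 315.3260498046875), 79.10279083251953)
rim 153 [0.4174 0.1019] [0.588  0.2329] ((502.5194396972656, 167.69418334960938), (118.25447082519531, 168.0210418701172), 79.11930847167969)
rim 125 [0.4236 0.1013] [0.5791 0.2294] ((502.9569091796875, 165.9095458984375), (112.77235412597656, 157.08717346191406), 81.35157775878906)
rim 278 [0.4174 0.1013] [0.588  0.2329] ((502.43170166015625, 167.11907958984375), (118.13533020019531, 168.3865203857422), 79.8534927368164)
edge
63 [ 0.4604 -0.2204  0.1269] ydir [-0.8044  0.5941] n [-0.5941 -0.8044] -126.44504764986142
ext 0.10276209559372645 0.023232404013631674
mid [ 0.4682 -0.2213]
origin [ 0.48   -0.2052] grip68 [ 0.4408 -0.2583]
tube top 358 0.03035829513915721 0.10478031145119533 -0.03188951778142394 0.027980436648509195 ((440.04901123046875, -259.5312805175781), (76.5216293334961, 56.803733825683594), 48.11863327026367)
```

```bash
python3 -m creep '[[0.022,-0.06,0,0.15],[0.022,-0.06,0,0.15],[0.022,-0.06,0,0.15],[0.022,-0.06,0,0.15],[0.022,-0.06,0,0.15],[0.022,-0.06,0,0.15],[0.022,-0.06,0,0.15],[0.022,-0.06,0,0.15],[0.022,-0.06,0,0.15],[0,0,-0.03,0]]' 0 20
```

```text
time_s: 1.35
position: [0.4699, 0.0383, 0.1937]
tcp_rot: [3.139, -0.004, 0.864]
wrist_force: [0.5, 1.2, -0.6]
width: 0.0017
finger_force: 0.0
```

```bash
python3 -m creep '[[0,0,-0.02,0],[0,0,-0.015,0],[0,0,0,0]]'
```

```text
time_s: 1.72
position: [0.4667, 0.0407, 0.1563]
tcp_rot: [-3.14, 0.003, 0.869]
wrist_force: [-0.0, 0.8, 0.1]
width: 0.0007
finger_force: 0.0
```

```bash
python3 -m creep '[[0.007,-0.022,0,0],[0,0,-0.01,0],[0,0,-0.009,0],[0,0,-0.004,0],[0,0,0,0]]'
```

```text
time_s: 2.35
position: [0.4751, 0.0195, 0.137]
tcp_rot: [3.14, -0.0, 0.871]
wrist_force: [-5.0, 0.4, 15.8]
width: 0.0007
finger_force: 7.9
```

```bash
python3 -m creep '[[0,0,-0.003,0],[0,0,0,0],[0,0,0.03,0],[0,0,0.04,0],[0,0,0,0]]'; python3 - <<'E'
from meas import *
np.set_printoptions(precision=4,suppress=True)
for n,rb in(('scene',(305,185,335,210)),('top',(295,200,320,225))):
    im,d=snap(n);P=cloud(n,d)
    m=box(hsvmask(im,(0,150,90),(8,255,255))|hsvmask(im,(172,150,90),(180,255,255)),rb)
    q=P[m];print(m.sum(),np.percentile(q[:,2],[50,80,95]),np.nanmean(q,0))
    f=np.load(f'/tmp/{n}.npz');P=cloud(n,f['d']);q=P[box(hsvmask(f['im'],(0,150,90),(8,255,255))|hsvmask(f['im'],(172,150,90),(180,255,255)),rb)];print('before',np.percentile(q[:,2],[50,80,95]),np.nanmean(q,0))
E
```

```text
time_s: 2.98
position: [0.4764, 0.0203, 0.2043]
tcp_rot: [3.138, -0.006, 0.87]
wrist_force: [-0.3, 0.2, -1.1]
width: -0.0
finger_force: 0.0
99 [0.1319 0.1357 0.1378] [0.4669 0.0174 0.1311]
before [0.1426 0.1454 0.1477] [0.4689 0.0186 0.1407]
79 [0.1322 0.1353 0.1377] [0.4712 0.0196 0.1319]
before [0.1427 0.1461 0.1486] [0.4716 0.0188 0.1423]
```

```bash
python3 -m creep '[[-0.0062,-0.047,0,0],[-0.0062,-0.047,0,0],[-0.0062,-0.047,0,0],[-0.0062,-0.047,0,0],[-0.0062,-0.047,0,0],[-0.0062,-0.047,0,0],[0,0,-0.03,0],[0,0,0,0]]' 0.087 6
```

```text
time_s: 4.08
position: [0.4348, -0.2623, 0.168]
tcp_rot: [-3.133, 0.003, 0.867]
wrist_force: [0.7, -1.2, -0.2]
width: 0.0726
finger_force: 0.0
```

```bash
python3 - <<'E'
from meas import *
for n,c in(('top',(320,200,410,280)),):
    im,d=snap(n);im=im[c[1]:c[3],c[0]:c[2],::-1];cv2.imwrite('pics/crop2.png',cv2.resize(im,None,fx=7,fy=7,interpolation=cv2.INTER_CUBIC))
E
```

```text
(no output)
```

View pics/crop2.png

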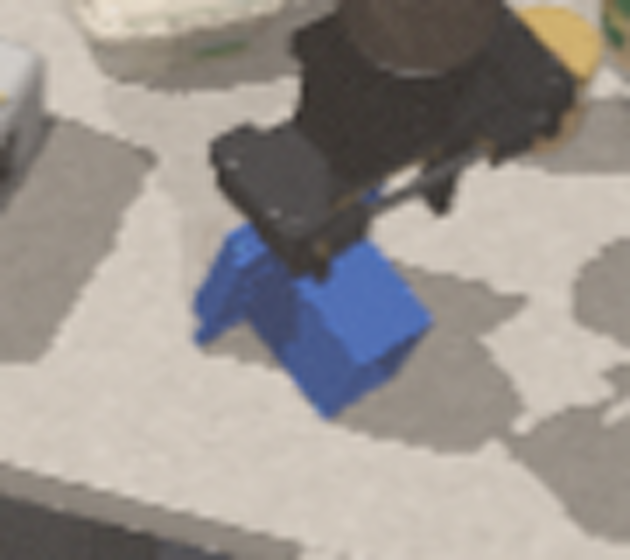

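The hand is lined up over the tube, with the tube's end at about (430,320) and its side faces parallel to the fingers. I go down.

```bash
python3 -m creep '[[0.003,0.001,-0.02,0],[0,0,-0.02,0],[0,0,-0.02,0],[0,0,-0.02,0],[0,0,-0.02,0],[0,0,-0.015,0],[0,0,-0.01,0],[0,0,0,0]]' 0.087 8
```

```text
time_s: 5.12
position: [0.4405, -0.2616, 0.0462]
tcp_rot: [-3.141, 0.001, 0.869]
wrist_force: [1.1, -0.4, 0.5]
width: 0.087
finger_force: 0.0
```

```bash
python3 -m creep '[[0,0,-0.003,0],[0,0,0,0],[0,0,0,0],[0,0,0,0],[0,0,0,0],[0,0,0,0]]' 0.03 8
```

```text
time_s: 5.88
position: [0.4407, -0.2619, 0.0438]
tcp_rot: [3.141, -0.0, 0.869]
wrist_force: [0.4, -0.8, 1.0]
width: 0.0546
finger_force: 7.9
```

```bash
python3 -m creep '[[0,0,0.012,0],[0,0,0.012,0],[0,0,0.012,0],[0,0,0.012,0],[0,0,0.012,0],[0,0,0.012,0],[0,0,0.012,0],[0,0,0.012,0],[0,0,0,0]]'; python3 - <<'E'
from meas import *
for n,c in(('scene',(340,170,430,250)),):
    im,d=snap(n);im=im[c[1]:c[3],c[0]:c[2],::-1];cv2.imwrite('pics/crop3.png',cv2.resize(im,None,fx=7,fy=7,interpolation=cv2.INTER_CUBIC))
E
```

```text
time_s: 7.0
position: [0.4413, -0.262, 0.1407]
tcp_rot: [3.139, -0.001, 0.869]
wrist_force: [-0.3, -1.1, -2.5]
width: 0.0545
finger_force: 7.9
```

View pics/crop3.png

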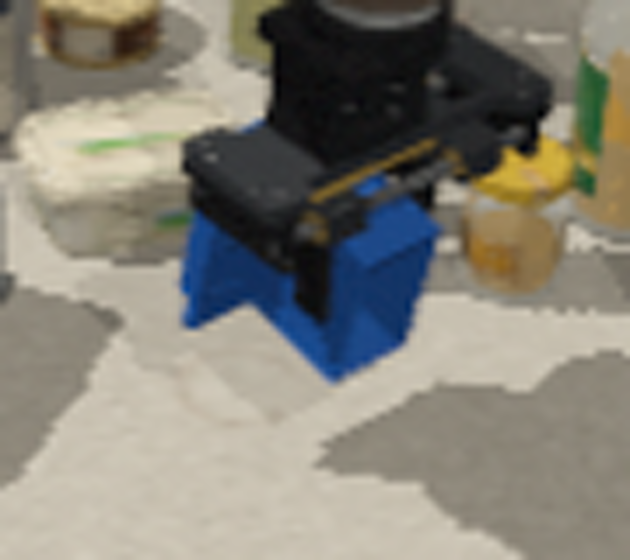

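The lid is held and lifted but has not swung: the tube at (385,290) still dips. The grip is too firm to act as a pivot, so I lower it again and lift with the lightest grip.

```bash
python3 -m creep '[[0,0,-0.02,0],[0,0,-0.025,0],[0,0,-0.025,0],[0,0,-0.02,0],[0,0,0,0]]' && python3 -m creep '[[0,0,0,0],[0,0,0,0],[0,0,0.008,0],[0,0,0.008,0],[0,0,0.008,0],[0,0,0.008,0],[0,0,0.01,0],[0,0,0.01,0],[0,0,0.01,0],[0,0,0,0]]' - 3; python3 - <<'E'
from meas import *
for n,c in(('scene',(340,170,430,250)),):
    im,d=snap(n);im=im[c[1]:c[3],c[0]:c[2],::-1];cv2.imwrite('pics/crop4.png',cv2.resize(im,None,fx=7,fy=7,interpolation=cv2.INTER_CUBIC))
E
```

```text
time_s: 7.68
position: [0.4391, -0.2614, 0.0478]
tcp_rot: [-3.137, 0.002, 0.869]
wrist_force: [-0.1, -0.2, -2.6]
width: 0.0539
finger_force: 8.0
time_s: 8.93
position: [0.4412, -0.262, 0.1126]
tcp_rot: [3.14, -0.001, 0.869]
wrist_force: [-0.4, 0.2, -3.0]
width: 0.0539
finger_force: 3.0
```

View pics/crop4.png

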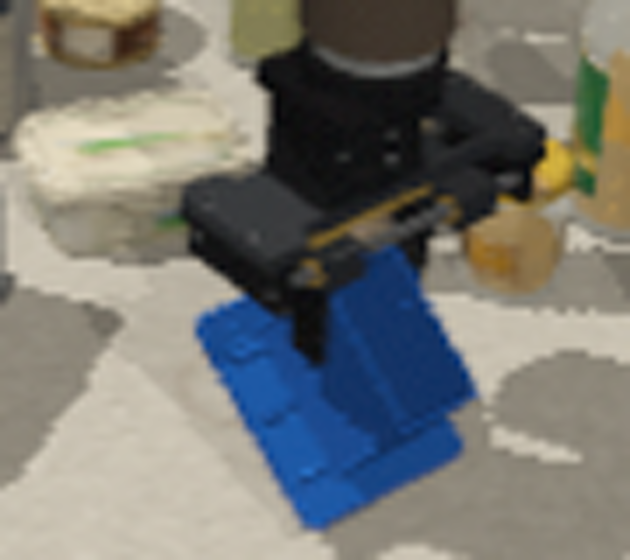

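The lid now hangs with its flange below, leaning roughly 30° with the near flange edge low at (320,520). Lowering it onto the plug's edge should turn it further upright.

```bash
python3 -m creep '[[0,0,-0.01,0],[0,0,-0.008,0],[0,0,-0.006,0],[0,0,-0.006,0],[0,0,-0.005,0],[0,0,-0.004,0],[0,0,0,0]]' - 3
```

```text
time_s: 9.85
position: [0.4403, -0.2618, 0.0719]
tcp_rot: [-3.141, 0.0, 0.869]
wrist_force: [0.2, 0.3, -1.9]
width: 0.0538
finger_force: 3.0
```

```bash
python3 -m creep '[[0,0,-0.003,0],[0,0,-0.003,0],[0,0,0,0]]' - 3; python3 - <<'E'
from meas import *
for n,c in(('scene',(340,170,430,250)),):
    im,d=snap(n);im=im[c[1]:c[3],c[0]:c[2],::-1];cv2.imwrite('pics/crop5.png',cv2.resize(im,None,fx=7,fy=7,interpolation=cv2.INTER_CUBIC))
E
```

```text
time_s: 10.22
position: [0.4405, -0.2617, 0.0663]
tcp_rot: [-3.141, -0.0, 0.869]
wrist_force: [0.1, 2.6, 0.5]
width: 0.0538
finger_force: 3.0
```

View pics/crop5.png

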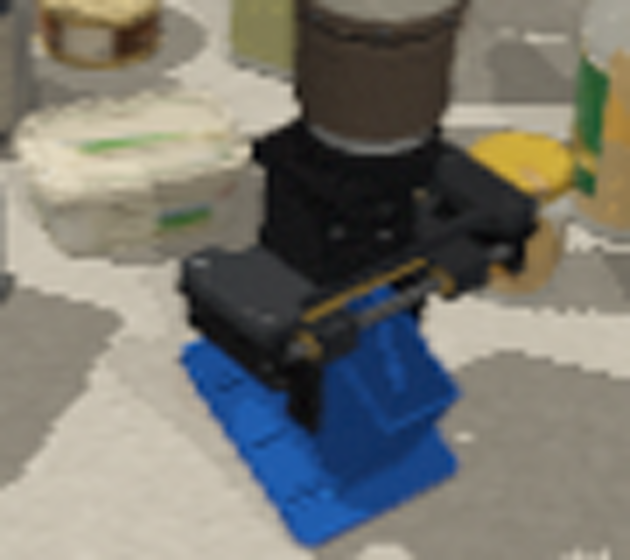

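The lid is almost upright, with its flange at (320,470) and the tube up between the pads. I let go, draw the hand back and measure the lid.

```bash
python3 -m creep '[[0,0,0,0],[0,0,0,0],[0,0,0,0],[0,0,0,0],[0,0,0.03,0],[0,0,0.05,0],[0.02,0.03,0.04,0],[0.04,0.06,0,0],[0.04,0.06,0,0],[0,0,0,0]]' 0.087; python3 - <<'E'
from meas import *
np.set_printoptions(precision=4,suppress=True)
B=[]
for n,bb in(('scene',(340,180,430,255)),('top',(330,200,400,275))):
    im,d=snap(n); np.savez(f'/tmp/l_{n}.npz',im=im,d=d); P=cloud(n,d)
    m=box(hsvmask(im,(100,130,50),(125,255,255)),bb); b=P[m];b=b[~np.isnan(b[:,0])];B.append(b)
    f=b[abs(b[:,2]-.024)<.005];t=b[b[:,2]>.09]
    for nm,a in(('flange',f),('rimtop',t)): print(n,nm,len(a),np.median(a[:,2]),cv2.minAreaRect((a[:,:2]*1000).astype(np.float32)))
b=np.vstack(B)
for nm,a in(('flange',b[abs(b[:,2]-.024)<.005]),('rimtop',b[b[:,2]>.095])): print(nm,len(a),cv2.minAreaRect((a[:,:2]*1000).astype(np.float32)))
c=(335,205,395,265);im=im[c[1]:c[3],c[0]:c[2],::-1];cv2.imwrite('pics/crop6.png',cv2.resize(im,None,fx=8,fy=8,interpolation=cv2.INTER_CUBIC))
E
```

```text
time_s: 11.52
position: [0.532, -0.1247, 0.1865]
tcp_rot: [3.141, -0.001, 0.874]
wrist_force: [-0.7, -0.3, -0.2]
width: 0.087
finger_force: 0.0
scene flange 287 0.022916270340852307 ((462.0956115722656, -231.5423126220703), (131.8793182373047, 112.17918395996094), 50.09014892578125)
scene rimtop 155 0.09770631519463513 ((463.6866149902344, -232.0998992919922), (98.65160369873047, 59.090152740478516), 48.94609832763672)
top flange 155 0.023699054720958568 ((438.110595703125, -210.44622802734375), (126.26842498779297, 46.150997161865234), 52.30459213256836)
top rimtop 32 0.09852858446873625 ((462.71771240234375, -231.04550170898438), (91.77538299560547, 52.700557708740234), 50.459999084472656)
flange 442 ((462.0956115722656, -231.5423126220703), (131.8793182373047, 112.17918395996094), 50.09014892578125)
rimtop 136 ((463.6484680175781, -231.9763641357422), (98.89151763916016, 57.3779182434082), 47.7379264831543)
```

View pics/crop6.png

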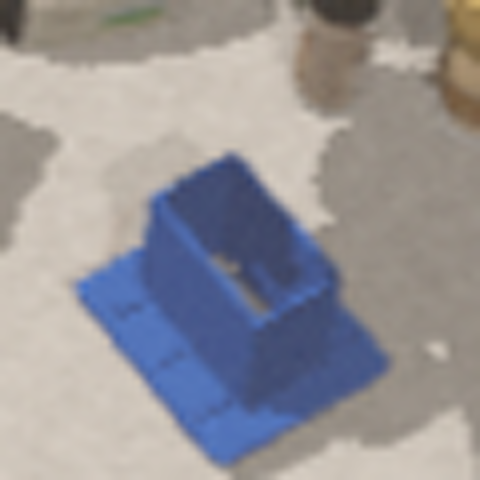

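The lid stands upright, with the tube mouth at (245,235) and flange corners at (80,285), (220,465) and (385,360). The flange measures 131.9 × 112.2 mm at 50.1°, centred at (0.4625, -0.2315), and the hand yaw already matches it.

```bash
python3 -m creep '[[-0.0235,-0.0355,0,0],[-0.023,-0.0355,0,0],[-0.023,-0.0355,0,0],[0,0,-0.03,0],[0,0,0,0]]' 0.087
```

```text
time_s: 12.25
position: [0.4575, -0.2352, 0.1549]
tcp_rot: [-3.137, 0.002, 0.866]
wrist_force: [-0.9, 0.1, -0.4]
width: 0.0873
finger_force: 0.0
```

```bash
python3 -m creep '[[0.003,0.003,-0.02,0.005],[0.001,0,-0.02,0],[0,0,-0.02,0],[0,0,-0.02,0],[0,0,-0.02,0],[0,0,0,0],[0,0,0,0]]' 0.087
```

```text
time_s: 13.12
position: [0.4653, -0.2316, 0.0578]
tcp_rot: [3.14, -0.001, 0.874]
wrist_force: [0.6, 0.4, -0.0]
width: 0.0869
finger_force: 0.0
```

```bash
python3 -m creep '[[-0.0025,0,-0.002,0],[0,0,0,0],[0,0,0,0],[0,0,0,0],[0,0,0,0],[0,0,0,0]]' 0.03 45; python3 -m creep '[[0,0,0.02,0],[0,0,0.04,0],[0,0,0.05,0],[0,0,0.05,0],[0,0,0,0]]'
```

```text
time_s: 13.88
position: [0.4626, -0.2315, 0.0549]
tcp_rot: [3.14, -0.0, 0.874]
wrist_force: [1.6, -1.0, 0.5]
width: 0.054
finger_force: 45.0
time_s: 14.5
position: [0.4635, -0.2316, 0.2181]
tcp_rot: [3.135, -0.004, 0.874]
wrist_force: [-0.1, 1.3, -4.8]
width: 0.0538
finger_force: 45.0
```

```bash
python3 -m creep '[[0,0.02,0.03,-0.1],[0.005,0.05,0.01,-0.13],[0.005,0.05,0,-0.13],[0.006,0.05,0,-0.13],[0.006,0.05,0,-0.13],[0.006,0.05,0,-0.13],[0.006,0.05,0,-0.13],[0.005,0.05,0,-0.13],[0,0.028,0,-0.04],[0,0,0,0]]'
```

```text
time_s: 15.75
position: [0.4994, 0.1679, 0.2517]
tcp_rot: [3.139, 0.005, -0.174]
wrist_force: [-0.3, -0.1, -2.8]
width: 0.0537
finger_force: 45.0
```

```bash
python3 - <<'E'
from meas import *
np.set_printoptions(precision=4,suppress=True)
s=env.observe();z=s['position'][2]-.031;print(s['position'])
for n,bb in(('scene',(250,130,350,230)),('top',(240,140,340,240))):
    im,d=snap(n);P=cloud(n,d);m=box(hsvmask(im,(100,130,50),(125,255,255)),bb);b=P[m]
    f=b[abs(b[:,2]-z)<.006];print(n,len(f),np.median(f[:,2]),cv2.minAreaRect((f[:,:2]*1000).astype(np.float32)))
    c=(240,130,350,230) if n=='scene' else (235,140,345,240)
    cv2.imwrite(f'pics/h_{n}.png',cv2.resize(im[c[1]:c[3],c[0]:c[2],::-1],None,fx=5,fy=5,interpolation=cv2.INTER_CUBIC))
    f=np.load(f'/tmp/{n}.npz');P=cloud(n,f['d']).reshape(-1,3)
    for lo,hi in((.150,.160),(.170,.186)):
        k=(P[:,2]>lo)&(P[:,2]<hi)&(np.hypot(P[:,0]-.5025,P[:,1]-.167)<.098);q=P[k][:,:2]-[.5025,.167]
        a=np.radians(-10.4);q=q@np.array([[np.cos(a),-np.sin(a)],[np.sin(a),np.cos(a)]])
        print(n,lo,len(q),'own x',np.sort(q[:,0])[[0,2,-3,-1]],'own y',np.sort(q[:,1])[[0,2,-3,-1]])
E
```

```text
[0.4994 0.1679 0.2517]
scene 283 0.2202560423386628 ((498.84716796875, 165.71429443359375), (117.1172103881836, 135.97802734375), 78.54761505126953)
scene 0.15 153 own x [-0.0842 -0.0789  0.071   0.0776] own y [-0.0588 -0.0573  0.0571  0.0594]
scene 0.17 27 own x [-0.084  -0.0833  0.0836  0.0881] own y [-0.0137 -0.011   0.0113  0.0142]
top 54 0.22010402550221164 ((472.974853515625, 131.70188903808594), (45.46617889404297, 93.12757873535156), 63.805015563964844)
top 0.15 128 own x [-0.0776 -0.0756  0.0706  0.0796] own y [-0.0592 -0.0578  0.0547  0.0549]
top 0.17 19 own x [-0.0842 -0.0809  0.0822  0.0845] own y [-0.0133 -0.011   0.0093  0.0116]
```

View pics/h_scene.png

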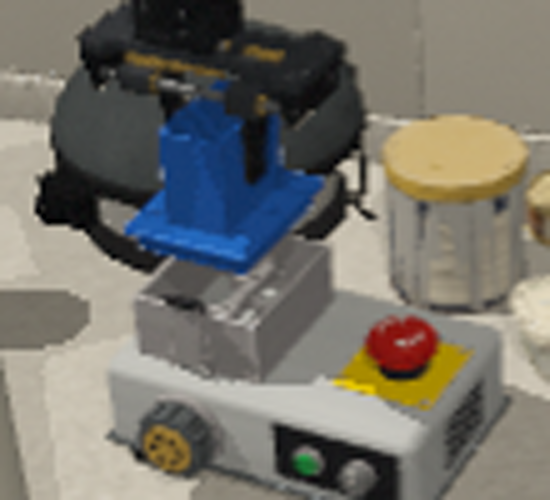

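The lid hangs level over the hopper, with its flange at (240,215) and the hopper mouth at (235,290). The catches sit symmetrically about (0.5025, 0.167). I shift 3 mm and go down.

```bash
python3 -m creep '[[0.003,-0.0005,-0.01,-0.005],[0,0,-0.012,0],[0,0,-0.01,0],[0,0,-0.006,0],[0,0,-0.004,0],[0,0,0,0]]' - 60
```

```text
time_s: 16.6
position: [0.5038, 0.1662, 0.2124]
tcp_rot: [3.141, 0.0, -0.181]
wrist_force: [0.4, 0.4, -2.5]
width: 0.0538
finger_force: 60.0
```

```bash
python3 -m creep '[[-0.001,0.001,-0.004,0],[0,0,-0.003,0],[0,0,-0.002,0],[0,0,0,0]]'
```

```text
time_s: 17.1
position: [0.5028, 0.1674, 0.2042]
tcp_rot: [-3.141, -0.0, -0.181]
wrist_force: [-4.0, -0.3, 3.5]
width: 0.0537
finger_force: 60.0
```

```bash
python3 -m creep '[[-0.001,0,-0.001,0],[0,0,-0.003,0],[0,0,-0.003,0],[0,0,0,0]]'
```

```text
time_s: 17.6
position: [0.5019, 0.1672, 0.1956]
tcp_rot: [-3.141, 0.0, -0.181]
wrist_force: [0.6, -0.6, -3.7]
width: 0.0537
finger_force: 60.0
```

```bash
python3 -m creep '[[0,0,-0.002,0],[0,0,-0.002,0],[0,0,0,0]]'
```

```text
time_s: 17.98
position: [0.5018, 0.167, 0.1938]
tcp_rot: [3.141, -0.0, -0.181]
wrist_force: [-4.7, -0.5, 4.6]
width: 0.0538
finger_force: 60.0
```

```bash
python3 -m creep '[[0,0,-0.003,0],[0,0,-0.003,0],[0,0,0,0]]'
```

```text
time_s: 18.35
position: [0.5019, 0.167, 0.1937]
tcp_rot: [-3.141, -0.003, -0.18]
wrist_force: [-14.8, -0.0, 31.8]
width: 0.0535
finger_force: 60.0
```

```bash
python3 -m creep '[[0,0,0.005,0],[0,0,0.003,0],[0,0,0,0]]'; python3 -m creep '[[0,0,0,0],[0,0,0,0],[0,0,0,0],[0,0,0.02,0],[0,0,0.05,0],[0,0,0.04,0],[0,-0.04,0.0,0],[-0.01,-0.06,0,0],[0,0,0,0]]' 0.087 20; python3 - <<'E'
from meas import *
np.set_printoptions(precision=4,suppress=True)
for n,bb,rb in(('scene',(250,130,350,230),(305,185,335,210)),('top',(240,140,340,240),(295,200,320,225))):
    im,d=snap(n);P=cloud(n,d);b=P[box(hsvmask(im,(100,130,50),(125,255,255)),bb)]
    for z in(.163,.243):
        f=b[abs(b[:,2]-z)<.006]
        if len(f)<10: continue
        A=np.c_[f[:,:2]-f[:,:2].mean(0),np.ones(len(f))];print(n,z,len(f),'slope,z',np.linalg.lstsq(A,f[:,2],rcond=None)[0],cv2.minAreaRect((f[:,:2]*1000).astype(np.float32)))
    r=P[box(hsvmask(im,(0,150,90),(8,255,255))|hsvmask(im,(172,150,90),(180,255,255)),rb)];print('red',len(r),np.nanpercentile(r[:,2],[50,95]) if len(r) else '')
E
```

```text
time_s: 18.73
position: [0.5017, 0.1671, 0.1939]
tcp_rot: [3.141, 0.001, -0.181]
wrist_force: [-1.8, -0.6, -1.1]
width: 0.0536
finger_force: 60.0
time_s: 19.85
position: [0.4912, 0.0645, 0.3052]
tcp_rot: [-3.141, -0.001, -0.185]
wrist_force: [1.0, 0.7, -0.7]
width: 0.0868
finger_force: 0.0
scene 0.163 269 slope,z [-0.0005 -0.0011  0.1624] ((498.8703308105469, 164.6697540283203), (113.88302612304688, 133.67111206054688), 80.3171615600586)
scene 0.243 85 slope,z [ 0.0025 -0.0021  0.2406] ((502.5813293457031, 166.79916381835938), (58.847190856933594, 99.1754150390625), 80.96945190429688)
red 103 [0.1322 0.1379]
top 0.163 21 slope,z [-0.0715  0.1518  0.1614] ((493.0174255371094, 143.11642456054688), (125.75068664550781, 20.01573944091797), 20.189319610595703)
top 0.243 10 slope,z [-0.0029 -0.0034  0.242 ] ((524.2650756835938, 149.5160369873047), (75.1758804321289, 37.101280212402344), 33.74079513549805)
red 74 [0.1316 0.1381]
```

```bash
python3 -m creep '[[-0.006,-0.015,-0.02,0.17],[-0.006,-0.015,-0.03,0.17],[-0.006,-0.0155,-0.03,0.17],[0,0,-0.03,0],[0,0,0,0]]' 0.087 20; python3 -c "
from rig import env;print(env.observe()['joint_pos'])"
```

```text
time_s: 20.58
position: [0.4728, 0.0221, 0.1926]
tcp_rot: [-3.142, 0.005, 0.33]
wrist_force: [0.7, -0.4, 0.5]
width: 0.0866
finger_force: 0.0
[ 3.90859843e-01  1.54920911e-01 -3.92813858e-01 -3.95941769e-04
 -1.02845658e+00  1.51006928e+00]
```

```bash
python3 -m creep '[[0.001,-0.003,-0.02,0],[0,0,-0.02,0],[0,0,-0.02,0],[0,0,-0.015,0],[0,0,-0.006,0],[0,0,0,0]]'; python3 -m creep '[[0,0,0,0],[0,0,0,0],[0,0,0,0],[0,0,0,0],[0,0,0,0]]' 0.04 20
```

```text
time_s: 21.32
position: [0.4757, 0.0193, 0.1142]
tcp_rot: [3.141, -0.001, 0.33]
wrist_force: [0.1, 0.3, 0.2]
width: 0.0869
finger_force: 0.0
time_s: 21.95
position: [0.475, 0.0185, 0.1137]
tcp_rot: [3.141, -0.0, 0.329]
wrist_force: [0.2, -0.5, 1.3]
width: 0.0547
finger_force: 20.0
```

```bash
python3 -m creep '[[0,0,0,-0.15],[0,0,0,-0.15],[0,0,0,-0.15],[0,0,0,-0.15],[0,0,0,-0.15],[0,0,0,-0.15],[0,0,0,-0.15],[0,0,0,0]]'; python3 -c "
from rig import env;print(env.observe()['torque'])"
```

```text
time_s: 22.95
position: [0.4777, 0.0223, 0.1172]
tcp_rot: [-3.133, -0.003, -0.719]
wrist_force: [-6.8, 14.7, 18.9]
width: 0.0551
finger_force: 20.0
[4.05899764 2.07711551 0.30671386]
```

```bash
python3 -m creep '[[0,0,0.004,0],[0,0,0.003,0],[0,0,0,0]]'
```

```text
time_s: 23.32
position: [0.4776, 0.0222, 0.1222]
tcp_rot: [-3.132, -0.002, -0.72]
wrist_force: [-1.0, 12.6, 4.5]
width: 0.055
finger_force: 20.0
```

```bash
python3 -m creep '[[0,0,0,0],[0,0,0,0],[0,0,0,0],[0,0,0,0],[0,0,0.02,0],[0,0,0.03,0],[0,0,0.05,0],[-0.03,-0.04,0.04,0],[-0.03,-0.05,0.03,0],[0,0,0,0]]' 0.087 20; python3 - <<'E'
from meas import *
np.set_printoptions(precision=4,suppress=True)
for n,bb,rb in(('scene',(250,130,350,230),(305,180,335,210)),('top',(240,140,340,240),(295,195,322,225))):
    im,d=snap(n);P=cloud(n,d);b=P[box(hsvmask(im,(100,130,50),(125,255,255)),bb)]
    f=b[abs(b[:,2]-.163)<.006];print(n,len(f),np.median(f[:,2]))
    r=P[box(hsvmask(im,(0,150,90),(8,255,255))|hsvmask(im,(172,150,90),(180,255,255)),rb)];print('red',len(r),np.nanpercentile(r[:,2],[50,95]) if len(r) else '')
    if n=='scene': cv2.imwrite('pics/end.png',im[:,:,::-1])
E
```

```text
time_s: 24.58
position: [0.4164, -0.07, 0.2909]
tcp_rot: [-3.137, -0.004, -0.725]
wrist_force: [0.5, -0.1, -0.1]
width: 0.0869
finger_force: 0.0
scene 274 0.1625654831943249
red 108 [0.1424 0.1494]
top 18 0.16209157673813634
red 71 [0.142  0.1486]
```

```bash
python3 -c "
from rig import env;print(env.finish_job())"
```

```text
the job is handed in; nothing more can be done
None
```

I handed the job in at about 25 s; no verdict came back, but the last depth readings put the button back at its up height and the lid flat on the hopper rim, with the button still latched down when the lid went on.

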